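# Fit the missing pillars on a stepped cake stand

### The job

Finish the foot of the stepped cake stand: each row of two spigots, marked by a cream stripe, already carries one pink pillar, and the second pillar of the row must be of the same height. Push the loose tall pillar and the loose short pillar gently onto the free spigot of their matching rows, sliding each one all the way down onto the slab rather than letting it drop. The in-between pillar is a spare: leave it, the pillars already fitted and everything else where they stand.

Things in the scene. Friction and masses are not known exactly. Their poses are not given: they have to be found in the camera images.
- stand: foot of a stepped cake stand, fixed to the table: dark grey square slab 190 x 190 mm, 16 mm thick, with four upright steel spigots at the corners of a 110 mm square (its frame: x = +-55 mm, y = +-55 mm). Two cream stripes lie on the slab along its y axis; the two spigots that share a stripe form a row. Origin: centre of the underside, z up, turned at random about z by up to 0.5 rad
- tall_pillar: loose pink tube, 120 mm long, outside diameter 44 mm, bore 32 mm, open right through, standing on the table. Origin: centre of its lower end, z along the tube, up. 0.12 kg or so
- short_pillar: the same pink tube, but 70 mm long (outside 44 mm, bore 32 mm), standing loose on the table. Origin: centre of its lower end, z up
- spare_pillar: the same pink tube of in-between length, 95 mm: the spare, standing loose on the table. Origin: centre of its lower end, z up
- tall_guide: pink tube 120 mm long (outside 44 mm, bore 32 mm) that already sits on one of the spigots, either near_right or far_left, not fastened. Origin: centre of its lower end, z up
- short_guide: pink tube 70 mm long (outside 44 mm, bore 32 mm) that already sits on the spigot diagonally across from the tall guide, not fastened. Origin: centre of its lower end, z up
- spigot_near_right (a point): foot of a spigot (on its axis, at the slab's upper face, 16 mm above the table), stand's x = -55 mm, the row nearer the robot; same row as spigot_near_left. Spigot: diameter 29 mm, 40 mm high, the top 10 mm tapering to 17 mm. A seated tube's origin is at this point
- spigot_near_left (a point): foot of a spigot (on its axis, at the slab's upper face, 16 mm above the table), stand's x = -55 mm, the row nearer the robot; same row as spigot_near_right. Spigot: diameter 29 mm, 40 mm high, the top 10 mm tapering to 17 mm. A seated tube's origin is at this point
- spigot_far_right (a point): foot of a spigot (on its axis, at the slab's upper face, 16 mm above the table), stand's x = +55 mm, the row farther from the robot; same row as spigot_far_left. Spigot: diameter 29 mm, 40 mm high, the top 10 mm tapering to 17 mm. A seated tube's origin is at this point
- spigot_far_left (a point): foot of a spigot (on its axis, at the slab's upper face, 16 mm above the table), stand's x = +55 mm, the row farther from the robot; same row as spigot_far_right. Spigot: diameter 29 mm, 40 mm high, the top 10 mm tapering to 17 mm. A seated tube's origin is at this point
- nozzle_a: steel piping nozzle, a cone 33 mm wide, 58 mm high, standing; origin: centre of its underside
- nozzle_b: steel piping nozzle, a cone 33 mm wide, 58 mm high, standing; origin: centre of its underside
- jar: amber glass jar with white cap, 62 mm wide, 85 mm high; origin: centre of its underside
- bowl: white bowl, 130 mm wide, 55 mm high; origin: centre of its underside
- comb: flat steel icing comb, 90 x 115 mm, 4 mm thick; origin: centre of its underside
- palette_knife: palette knife, 240 mm long, lying flat along its x axis; origin near its middle
- crimper: pink plastic strip cutter, 34 x 150 mm (long along y), 26 mm high; origin: centre of its underside

How it is judged:
At the end, for the whole second after the job is handed in: Tall and short pillar sit on the free spigot of the row holding their equal; both guides still on theirs: all four within 5 mm of the axis, lower end at most 3 mm above the slab, upright within 0.06 rad, at rest. Spare upright within 30 mm of its start ((((horizontal distance between tall_guide and spigot_near_right below 0.005 m and z of tall_guide in the frame of stand between 0.012 and 0.019 m and angle between tall_guide's own z axis and vertical below 0.06 rad) and (horizontal distance between tall_pillar and spigot_near_left below 0.005 m and z of tall_pillar in the frame of stand between 0.012 and 0.019 m and angle between tall_pillar's own z axis and vertical below 0.06 rad) and (horizontal distance between short_guide and spigot_far_left below 0.005 m and z of short_guide in the frame of stand between 0.012 and 0.019 m and angle between short_guide's own z axis and vertical below 0.06 rad) and (horizontal distance between short_pillar and spigot_far_right below 0.005 m and z of short_pillar in the frame of stand between 0.012 and 0.019 m and angle between short_pillar's own z axis and vertical below 0.06 rad)) or ((horizontal distance between tall_guide and spigot_far_left below 0.005 m and z of tall_guide in the frame of stand between 0.012 and 0.019 m and angle between tall_guide's own z axis and vertical below 0.06 rad) and (horizontal distance between tall_pillar and spigot_far_right below 0.005 m and z of tall_pillar in the frame of stand between 0.012 and 0.019 m and angle between tall_pillar's own z axis and vertical below 0.06 rad) and (horizontal distance between short_guide and spigot_near_right below 0.005 m and z of short_guide in the frame of stand between 0.012 and 0.019 m and angle between short_guide's own z axis and vertical below 0.06 rad) and (horizontal distance between short_pillar and spigot_near_left below 0.005 m and z of short_pillar in the frame of stand between 0.012 and 0.019 m and angle between short_pillar's own z axis and vertical below 0.06 rad))) and distance of spare_pillar from where it was at the start of the episode below 0.03 m and angle between spare_pillar's own z axis and vertical below 0.1 rad and linear speed of each of tall_pillar, short_pillar below 0.02 m/s); the robot touches nothing.
It fails at once if the tall pillar is dropped down a spigot (faster than 0.5 m/s while on it) (linear speed of tall_pillar above 0.5 m/s and height (world z) of tall_pillar below 0.06 m and (horizontal distance between tall_pillar and spigot_near_right below 0.016 m or horizontal distance between tall_pillar and spigot_near_left below 0.016 m or horizontal distance between tall_pillar and spigot_far_right below 0.016 m or horizontal distance between tall_pillar and spigot_far_left below 0.016 m)).
It fails at once if the short pillar is dropped down a spigot (faster than 0.5 m/s while on it) (linear speed of short_pillar above 0.5 m/s and height (world z) of short_pillar below 0.06 m and (horizontal distance between short_pillar and spigot_near_right below 0.016 m or horizontal distance between short_pillar and spigot_near_left below 0.016 m or horizontal distance between short_pillar and spigot_far_right below 0.016 m or horizontal distance between short_pillar and spigot_far_left below 0.016 m)).
It fails at once if a pillar that was already fitted is pulled up or off (moved more than 20 mm) (distance of any of tall_guide, short_guide from where it was at the start of the episode above 0.02 m).
It fails at once if the spare pillar is moved more than 30 mm (distance of spare_pillar from where it was at the start of the episode above 0.03 m).
It fails at once if another thing on the table is pushed more than 40 mm (distance of any of nozzle_a, nozzle_b, jar, bowl, comb, palette_knife, crimper from where it was at the start of the episode above 0.04 m).
It also fails if it takes over 67 s, if anything falls off the work surface, if the arm or the gripper's body presses on something with over 40 N, if the wrist force passes 120 N, or if a joint passes its speed limit or range.

### The arm

A 6-joint arm with a two-finger parallel gripper is mounted at the origin on the work surface. World frame = base frame: x ahead of the robot, y to its left, z up, the work surface at z = 0. Lengths are in m, angles in rad, forces in N, time in s.
With the tool pointing down it reaches from about 0.225 to 0.725 m from the base axis. Payload 3.1 kg.
Tool frame: the origin (TCP) lies at the very end of the fingers, on their centre line; the grasp point (between the pads) lies 19 mm behind it; z points along the fingers, y is the line along which they close (so a half turn about z gives the same grasp; the last joint's range is limited). The gripper opens to 85 mm and grips with 20 to 120 N. Pads are 22 mm wide; open, the fingers measure 114 mm over their backs; the gripper's body (76 mm by 85 mm) begins 54 mm behind the grasp point. The pads swing forward as they close: fully open they stand 13 mm farther back than shut.
Start: joints at [-1.389, 0.048, 0.099, 1.622, 0, 1.443], TCP at [0.16, -0.5, 0.231] pointing down, gripper open.
Joint ranges: [-2.91, 2.91], [-0.99, 1.94], [-1.21, 1.42], [-2.12, 2.29], [-1.49, 1.47], [-3.14, 3.14]. Speed limits (rad/s): [2.79, 2.79, 3.14, 3.14, 3.14, 3.14].

### API

Orientations are given as a unit quaternion [x, y, z, w].
In Python, from rig import arm, snapshot gives the robot as it stands.
- The arm moves only by the tool carry_out, never from a script. Its argument "plan" is a list of rows, each a list of 7 numbers: the opening, from -1 (shut) to 1 (fully open), then the shift along the tool's x, y, z normalised to -1 to 1, where 1 is 150 mm, then the turn, a rotation vector about the tool's x, y, z normalised to -1 to 1, where 1 is pi rad. A call has 1 to 12 rows; each row is the pose to reach, as a shift and turn from the pose commanded when the call began, along the tool's axes at that moment, turning the shorter way round; what a row does not reach only later rows make up. A row lasts 1/8 s, in which the tool goes at most 62.5 mm and 10.7 degrees, less where a joint would pass 70% of its speed; a pose out of reach is approached as far as the arm can. A call with a number of a shift or a turn outside -1 to 1 is refused whole. A call with a gripper value outside its range is refused whole. The fingers move at their own pace and stop on an object; "newtons" is the grip in N (left out, the last holds). Time passes only in rows, so rows that repeat a pose let the fingers close. It gives the time, the measured TCP pose, the force, the opening and the grip force at its end, in the units of the state.
- arm.read_state(): the state, without advancing time (a new reading comes with each control period).
- snapshot(name): name is "scene" or "top"; returns a dict with "frame" (384x512x3 uint8, red, green, blue), "fov_y" (degrees; the focal length in pixels is half the picture's height over the tangent of half this angle, whatever the lens; pixels are square), "cx", "cy" (the principal point, pixels), "rvec" (rotation vector, rad) and "tvec" (3), from world to camera coordinates, as OpenCV has them. Camera axes: x right, y down, z forward; pixel columns grow to the right and rows downward; lengths in m; the calibration is good to about 2 mm. A picture is of the moment at which its call begins. There is no depth.
- arm.finish_job(): hands the job in; it is judged then, once.
The state is a dict: "time_s": time; "qpos": joint angles; "joint_velocities": joint speeds; "effort": joint torques, N m; "tcp_pos": TCP position; "tool_rot": TCP orientation; "force": force on the tool from outside, world axes, zero at the start; "ft_torque": the same for the moment, N m; "finger_gap": finger opening in m; "grip_force": force on a finger pad.
Only numpy, scipy, OpenCV 4.12 (cv2) and the standard library are available. Lean on these libraries where they do the work, as an engineer would, in place of code of your own. Each camera call takes 0.05 s, during which the arm holds its last target. There are 200 camera calls.

## Working session

There is one attempt and no reset: what is moved stays moved. The work goes in short steps, Python scripts to look and compute and a tool call to move; the robot and the scene stay as the last step left them, time stands still between calls to the robot, and variables do not carry over. Pictures are saved under pics/ and viewed, at most 10 in all, crops included, and the job is handed in when it is done.

Besides the shell and the picture viewer there is one more tool, called after "Call:" by a JSON object that holds its "api" and its "payload", one argument or row to a line. carry_out: Moves the arm, as the interface text tells. Its arguments: {"type":"object","properties":{"plan":{"type":"array","items":{"type":"array","items":{"type":"number","minimum":-1,"maximum":1}}},"newtons":{"type":"number"}},"required":["plan"]}

```bash
ls; mkdir -p pics; cat > h.py <<'E'
import numpy as np, cv2
from rig import arm, snapshot
def cam(s):
    R,_=cv2.Rodrigues(np.array(s["rvec"],float)); t=np.array(s["tvec"],float).ravel()
    f=s["frame"].shape[0]/2/np.tan(np.radians(s["fov_y"])/2)
    K=np.array([[f,0,s["cx"]],[0,f,s["cy"]],[0,0,1]]); return K,R,t
def ray(s,u,v):
    K,R,t=cam(s); d=R.T@np.linalg.solve(K,[u,v,1.]); return -R.T@t,d
def onz(s,u,v,z):
    c,d=ray(s,u,v); return c+d*(z-c[2])/d[2]
def proj(s,P):
    K,R,t=cam(s); p=(R@np.atleast_2d(P).T).T+t; q=(K@p.T).T; return q[:,:2]/q[:,2:]
def tri(a,pa,b,pb):
    c1,d1=ray(a,*pa);c2,d2=ray(b,*pb)
    k=np.linalg.lstsq(np.c_[d1,-d2],c2-c1,rcond=None)[0]
    p,q=c1+k[0]*d1,c2+k[1]*d2; return (p+q)/2,np.linalg.norm(p-q)
def save(n,im,k=1): cv2.imwrite("pics/"+n,cv2.resize(im[...,::-1],None,fx=k,fy=k,interpolation=cv2.INTER_CUBIC))
E
python3 - <<'E'
from h import *
for n in("scene","top"):
    s=snapshot(n); save(n+"0.png",s["frame"],1.5); K,R,t=cam(s); print(n,s["fov_y"],s["cx"],s["cy"],-R.T@t,R[2])
E
```

```text
pics
scene 42.976815717670725 258.1436903560122 185.9720545320504 [1.10777101 0.71634166 1.17296838] [-0.40526924 -0.50365071 -0.76295007]
top 43.60548307825377 252.34475926271762 191.0745898558128 [ 0.43665138 -0.03930584  1.62679691] [ 0.06044113  0.01140516 -0.9981066 ]
```

View pics/scene0.png

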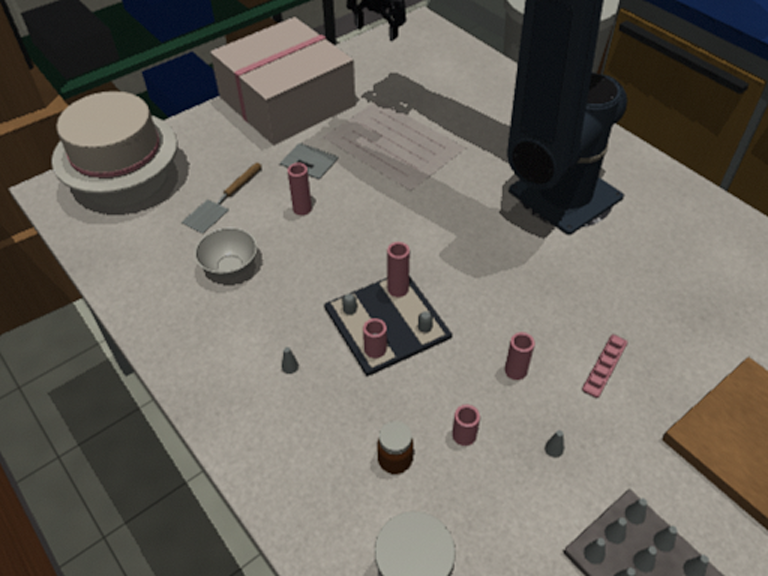

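View pics/top0.png

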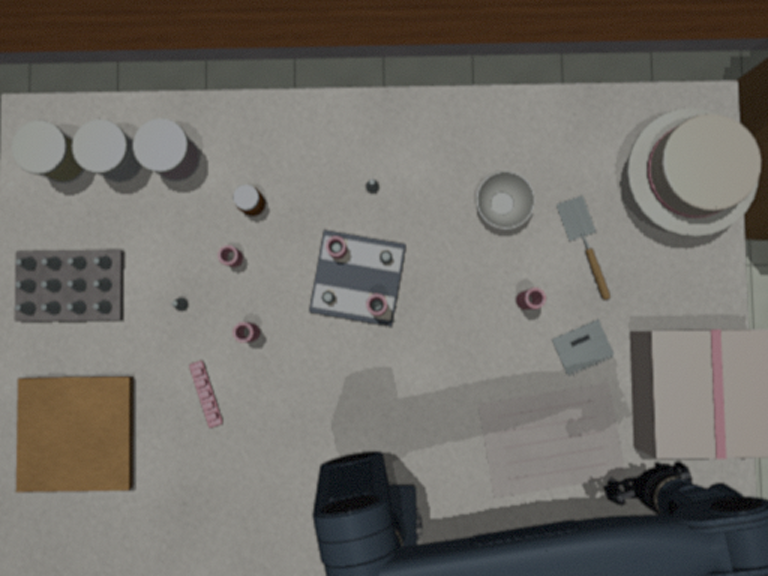

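The top view has +y to the left and +x up. The loose tubes are at about (530,298), (230,257) and (246,332) in the 1.5x picture. The guides are at (337,247) and (378,305), and the free spigots at (328,298) and (386,257). In the scene view the tall guide (398,270) is near_right, the short guide (375,338) is far_left, and the likely tall pillar is at (300,190).

```bash
cat > m.py <<'E'
from h import *
def blobs(s):
    im=cv2.GaussianBlur(cv2.resize(s["frame"],None,fx=4,fy=4,interpolation=cv2.INTER_CUBIC),(0,0),2)
    h=cv2.cvtColor(im,cv2.COLOR_RGB2HSV); lab=cv2.cvtColor(im,cv2.COLOR_RGB2LAB)
    m=(lab[...,1]>137).astype(np.uint8)&((h[...,0]>150)|(h[...,0]<5)).astype(np.uint8)
    out=[]
    for c in cv2.findContours(m,cv2.RETR_EXTERNAL,cv2.CHAIN_APPROX_NONE)[0]:
        c=cv2.convexHull(c); a=cv2.contourArea(c)/16
        if 60<a<900:
            M=cv2.moments(c); out.append(((M["m10"]/M["m00"]-1.5)/4,(M["m01"]/M["m00"]-1.5)/4,a))
    return out
E
python3 - <<'E'
from m import *
a,b=snapshot("scene"),snapshot("top")
A,B=blobs(a),blobs(b)
print(np.round(A,1).tolist());print(np.round(B,1).tolist())
for q in B:
    for p in A:
        P,e=tri(a,p[:2],b,q[:2])
        if e<.008 and .01<P[2]<.1: print(np.round(q[:2],1),np.round(p[:2],1),np.round(P,4),round(e,4))
k=lambda im,u,v,w:cv2.resize(im[v-w:v+w,u-w:u+w],(260,260),interpolation=cv2.INTER_CUBIC)
T,S=b["frame"],a["frame"]
save("c.png",np.vstack([np.hstack([k(T,354,199,16),k(T,153,171,16),k(T,239,185,36)]),np.hstack([k(S,200,126,22),k(S,310,284,22),k(S,258,212,45)])]))
E
```

```text
[[310.2, 282.4, 382.3], [402.8, 243.5, 529.3], [346.0, 236.3, 438.3], [249.6, 224.4, 344.8], [265.0, 178.3, 473.8], [199.3, 124.7, 401.2], [76.8, 108.0, 631.2]]
[[136.9, 262.5, 409.5], [478.5, 262.4, 549.8], [163.3, 221.1, 143.6], [251.0, 202.8, 131.3], [354.1, 198.8, 186.2], [152.9, 170.4, 137.1], [223.8, 164.3, 128.8]]
[163.3 221.1] [346.  236.3] [0.4381 0.272  0.0508] 0.0013
[251.  202.8] [265.  178.3] [ 0.4923 -0.0164  0.0788] 0.0011
[354.1 198.8] [199.3 124.7] [ 0.5007 -0.3518  0.061 ] 0.0019
[152.9 170.4] [310.2 282.4] [0.6072 0.3093 0.0371] 0.001
[223.8 164.3] [249.6 224.4] [0.6215 0.0719 0.0534] 0.0005
```

View pics/c.png

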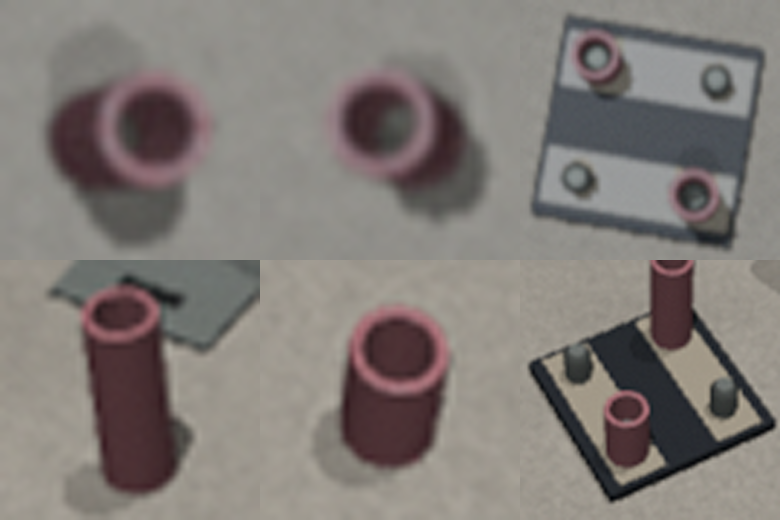

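The crops show rims at top (355,198) for the tall pillar and (150,170) for the short one. The free spigots are at top (219,198.6) for near_left and (257.3,171) for far_right. Measured heights are about 122, 74 and 102 mm, which match the tall, short and spare pillars. Next I check the free spigots and compute the approach.

```bash
cat > go.py <<'E'
from h import *
from scipy.spatial.transform import Rotation as Ro
def go(p,yaw=None,frm=None):
    """print shift (in 150mm units) from the current pose to p; yaw = direction of tool y, deg mod 180"""
    s=arm.read_state(); R=Ro.from_quat(s["tool_rot"]).as_matrix(); p0=np.array(s["tcp_pos"]) if frm is None else np.array(frm)
    d=R.T@(np.array(p)-p0)
    y=np.degrees(np.arctan2(R[1,1],R[0,1]))
    print("t",round(s["time_s"],2),"tcp",np.round(s["tcp_pos"],4),"z",np.round(R[:,2],3),"yaw y",round(y,1),"q",np.round(s["qpos"],2),"gap",round(s["finger_gap"],4),"grip",s["grip_force"],"F",np.round(s["force"],1))
    print("shift/150mm",np.round(d/.15,3))
    if yaw is not None:
        e=(yaw-y+90)%180-90; print("turn tool z (units)",round(-e/180,4) if R[2,2]<0 else round(e/180,4),"deg",round(e,1))
E
python3 - <<'E'
from go import *
a,b=snapshot("scene"),snapshot("top")
G1,G2=np.array([.4923,-.0164]),np.array([.6215,.0719]);c=(G1+G2)/2;d=(G2-G1)/2;d*=.0778/np.linalg.norm(d)
NL=c+[-d[1],d[0]];FR=c+[d[1],-d[0]];print(NL,FR)
def spig(s,P,r,top):
    u,v=np.round(proj(s,[*P,.04])[0]).astype(int); im=cv2.resize(s["frame"][v-r:v+r+1,u-r:u+r+1],None,fx=4,fy=4,interpolation=cv2.INTER_CUBIC)
    L=cv2.cvtColor(im,cv2.COLOR_RGB2LAB).astype(int); 
    m=(L[...,0]<L[...,0].max()*.78).astype(np.uint8) 
    n,lab,st,ce=cv2.connectedComponentsWithStats(m); k=lab[2*len(m)//4,2*len(m)//4]
    print("area",st[k][4]/16 if k else 0,st[k][:4]/4)
    return (ce[k]-1.5)/4+[u-r,v-r]
for P in(NL,FR):
    p,q=spig(a,P,9,0),spig(b,P,6,1); print(p,q,tri(a,p,b,q), proj(a,[*P,.036]),proj(b,[*P,.036]))
go([.5007,-.3518,.2],0)
E
```

```text
[0.51300146 0.09198207] [ 0.60079854 -0.03648207]
area 195.75 [ 3.25  0.   15.75 19.  ]
area 0 [ 0.  0. 13. 13.]
[284.53208812 212.74257663] [217.15220986 197.61056825] (array([0.51205508, 0.09618212, 0.04087122]), np.float64(0.0016679145595736142)) [[282.99228908 213.01861894]] [[218.37095637 197.56431892]]
area 203.6875 [ 0.  0. 19. 19.]
area 0 [ 0.  0. 13. 13.]
[233.6804618  200.68736576] [256.81614114 170.43806306] (array([ 0.59949662, -0.0354713 ,  0.0389406 ]), np.float64(0.004618882505081355)) [[232.39344189 201.2708351 ]] [[256.68134897 170.67614318]]
t 0.3 tcp [ 0.16   -0.4998  0.2309] z [-0.     0.001 -1.   ] yaw y -72.3 q [-1.39  0.05  0.1   1.62  0.    1.44] gap 0.0853 grip 0.0 F [-0.4  0.1 -0.8]
shift/150mm [ 2.464 -0.247  0.206]
turn tool z (units) -0.4014 deg 72.3
```

Call:
{"api": "carry_out", "payload": {
  "plan": [
    [1,0.35,-0.1,0,0,0,-0.06],
    [1,0.7,-0.2,0,0,0,-0.12],
    [1,1,-0.247,0,0,0,-0.18],
    [1,1,-0.247,0,0,0,-0.24],
    [1,1,-0.247,0,0,0,-0.3],
    [1,1,-0.247,0,0,0,-0.3425],
    [1,1,-0.247,0,0,0,-0.3425]
  ],
  "newtons": 40
}}

```text
time_s: 1.18
tcp_pos: [0.2917, -0.4189, 0.2312]
tool_rot: [0.77, 0.638, 0.0, -0.0]
force: [1.0, -0.0, -0.2]
finger_gap: 0.0855
grip_force: 0.0
```

```bash
python3 -c "
from go import *
go([.5007,-.3518,.2],-10.65)"
```

```text
t 1.18 tcp [ 0.2917 -0.4189  0.2312] z [-0.  0. -1.] yaw y -10.7 q [-1.09  0.01  0.06  1.62  0.    0.66] gap 0.0855 grip 0.0 F [ 1.  -0.  -0.2]
shift/150mm [0.698 1.286 0.208]
turn tool z (units) -0.0002 deg 0.0
```

Call:
{"api": "carry_out", "payload": {
  "plan": [
    [1,0.25,0.35,0,0,0,0],
    [1,0.5,0.7,0,0,0,0],
    [1,0.698,1,0,0,0,0],
    [1,0.698,1,0,0,0,0]
  ]
}}

```text
time_s: 1.68
tcp_pos: [0.4612, -0.3415, 0.2304]
tool_rot: [0.768, 0.64, 0.0, -0.0]
force: [-0.6, 0.0, -0.6]
finger_gap: 0.0852
grip_force: 0.0
```

Call:
{"api": "carry_out", "payload": {
  "plan": [
    [1,0,0.286,0.1,0,0,0],
    [1,0,0.286,0.2,0,0,0],
    [1,0,0.286,0.2,0,0,0]
  ]
}}

```text
time_s: 2.05
tcp_pos: [0.4985, -0.3513, 0.1992]
tool_rot: [0.77, 0.638, -0.001, -0.002]
force: [0.2, 0.5, 0.6]
finger_gap: 0.0856
grip_force: 0.0
```

```bash
python3 -c "
from go import *
s=snapshot('scene');t=snapshot('top')
go([.5007,-.3518,.07],-10.65)
S,T=s['frame'],t['frame']
k=lambda im,u,v,w:cv2.resize(im[v-w:v+w,u-w:u+w],(380,380),interpolation=cv2.INTER_CUBIC)
save('p1.png',np.hstack([k(S,200,115,40),k(T,354,195,40)]))"
```

```text
t 2.15 tcp [ 0.4992 -0.3519  0.2019] z [-0. -0. -1.] yaw y -10.7 q [-0.72  0.27  0.29  1.59 -0.    1.03] gap 0.0855 grip 0.0 F [0.3 0.5 0.4]
shift/150mm [0.003 0.01  0.88 ]
turn tool z (units) -0.0003 deg 0.1
```

View pics/p1.png

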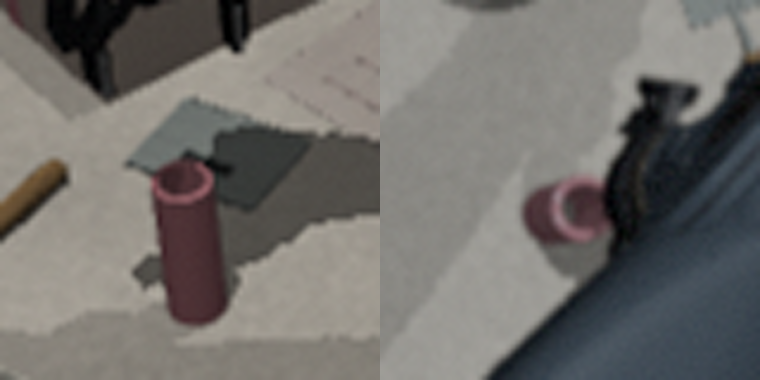

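The tall pillar stands at scene crop (185,240), with the open fingers above it, one on each side at (95,95) and (240,45). I descend and grasp.

Call:
{"api": "carry_out", "payload": {
  "plan": [
    [1,0.003,0.01,0.25,0,0,0],
    [1,0.003,0.01,0.5,0,0,0],
    [1,0.003,0.01,0.7,0,0,0],
    [1,0.003,0.01,0.87,0,0,0],
    [1,0.003,0.01,0.87,0,0,0],
    [-1,0.003,0.01,0.87,0,0,0],
    [-1,0.003,0.01,0.87,0,0,0],
    [-1,0.003,0.01,0.87,0,0,0],
    [-1,0.003,0.01,0.87,0,0,0],
    [-1,0.003,0.01,0.87,0,0,0],
    [-1,0.003,0.01,0.87,0,0,0]
  ],
  "newtons": 40
}}

```text
time_s: 3.52
tcp_pos: [0.5029, -0.3524, 0.0733]
tool_rot: [0.769, 0.639, 0.0, 0.002]
force: [-0.9, -0.4, 6.1]
finger_gap: 0.044
grip_force: 40.5
```

Call:
{"api": "carry_out", "payload": {
  "plan": [
    [-1,0,0,-0.1,0,0,0],
    [-1,0,0,-0.35,0,0,0],
    [-1,0,0,-0.65,0,0,0],
    [-1,0,0,-1,0,0,0],
    [-1,0,0,-1,0,0,0]
  ]
}}

```text
time_s: 4.15
tcp_pos: [0.5044, -0.3532, 0.228]
tool_rot: [0.769, 0.639, 0.001, 0.006]
force: [0.2, -0.8, -0.4]
finger_gap: 0.0437
grip_force: 40.8
```

```bash
python3 -c "
from go import *
go([.513,.092,.24],-10.65)"
```

```text
t 4.15 tcp [ 0.5044 -0.3532  0.228 ] z [ 0.009 -0.008 -1.   ] yaw y -10.6 q [-0.72  0.28  0.35  1.63  0.    1.04] gap 0.0437 grip 40.83092392422259 F [ 0.2 -0.8 -0.4]
shift/150mm [ 2.928 -0.488 -0.102]
turn tool z (units) 0.0003 deg -0.1
```

Call:
{"api": "carry_out", "payload": {
  "plan": [
    [-1,0.15,-0.02,-0.1,0,0,0],
    [-1,0.45,-0.07,-0.1,0,0,0],
    [-1,0.75,-0.12,-0.1,0,0,0],
    [-1,1,-0.165,-0.1,0,0,0]
  ]
}}

```text
time_s: 4.65
tcp_pos: [0.5044, -0.1962, 0.2349]
tool_rot: [0.769, 0.639, -0.0, -0.001]
force: [-0.1, -0.1, -0.4]
finger_gap: 0.0439
grip_force: 40.8
```

Call:
{"api": "carry_out", "payload": {
  "plan": [
    [-1,0.3,-0.05,0,0,0,0],
    [-1,0.65,-0.11,0,0,0,0],
    [-1,1,-0.165,0,0,0,0]
  ]
}}

```text
time_s: 5.03
tcp_pos: [0.5072, -0.0446, 0.2348]
tool_rot: [0.769, 0.639, -0.001, -0.001]
force: [-0.6, 0.4, -0.7]
finger_gap: 0.0434
grip_force: 40.8
```

Call:
{"api": "carry_out", "payload": {
  "plan": [
    [-1,0.3,-0.05,0,0,0,0],
    [-1,0.6,-0.11,0,0,0,0],
    [-1,0.85,-0.15,0,0,0,0],
    [-1,0.928,-0.158,0,0,0,0],
    [-1,0.928,-0.158,0,0,0,0],
    [-1,0.928,-0.158,0,0,0,0],
    [-1,0.928,-0.158,0,0,0,0]
  ]
}}

```text
time_s: 5.9
tcp_pos: [0.5108, 0.0927, 0.2357]
tool_rot: [0.77, 0.638, -0.0, 0.0]
force: [-0.8, -0.5, -0.4]
finger_gap: 0.044
grip_force: 40.8
```

```bash
python3 -c "
from go import *
s=snapshot('scene');t=snapshot('top')
go([.513,.092,.13],-10.65)
S,T=s['frame'],t['frame']
k=lambda im,u,v,w:cv2.resize(im[v-w:v+w,u-w:u+w],(380,380),interpolation=cv2.INTER_CUBIC)
save('p2.png',np.hstack([k(S,270,190,60),k(T,225,190,50)]))"
```

```text
t 6.0 tcp [0.511  0.0928 0.2358] z [-0. -0. -1.] yaw y -10.7 q [ 0.05  0.03  0.09  1.63 -0.    1.81] gap 0.0435 grip 40.842498913407326 F [-1.  -0.1 -0.5]
shift/150mm [-0.003  0.014  0.706]
turn tool z (units) -0.0003 deg 0.0
```

View pics/p2.png

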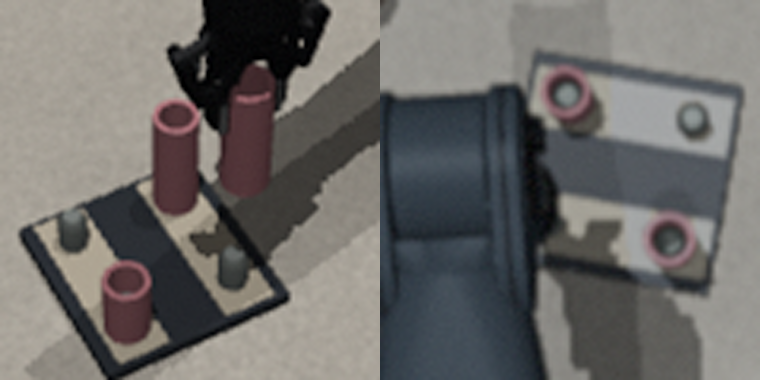

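The tall pillar hangs upright at scene crop (247,140), with the near_left spigot at (234,268) below it. I check the lateral offset in the scene view.

```bash
cat > off.py <<'E'
from h import *
def mids(s,rows,u0,u1,kind):
    im=cv2.GaussianBlur(s["frame"],(0,0),.6); out=[]
    for v in rows:
        L=cv2.cvtColor(im[v:v+1,u0:u1],cv2.COLOR_RGB2LAB)[0].astype(float)
        g=L[:,1] if kind=="pink" else -L[:,0]
        h=(g.max()+np.percentile(g,15))/2; i=np.where(g>h)[0]; a,b=i[0],i[-1]
        l=a-(g[a]-h)/(g[a]-g[a-1]) if a else a; r=b+(g[b]-h)/(g[b]-g[b+1]) if b+1<len(g) else b
        out.append((u0+(l+r)/2,r-l))
    return np.round(out,2)
E
python3 - <<'E'
from off import *
s=snapshot("scene")
m=mids(s,range(166,186,2),278,302,"pink"); print(m.tolist())
for v,(u,w) in zip(range(166,186,2),m):
    zs=np.linspace(.15,.28,200); q=proj(s,np.c_[np.full(200,.511),np.full(200,.0928),zs]); print(v,round(u-np.interp(v,q[::-1][:,1][np.argsort(q[::-1][:,1])],q[::-1][:,0][np.argsort(q[::-1][:,1])]),2),end=" ")
print()
m=mids(s,range(209,220),276,292,"d"); print(m.tolist()); print(proj(s,[[.513,.092,z] for z in(.02,.03,.04,.05)]))
m=mids(s,range(196,207),225,240,"d"); print(m.tolist()); print(proj(s,[[.6008,-.0365,z] for z in(.02,.03,.04,.05)]))
E
```

```text
[[288.76, 13.81], [288.72, 13.77], [288.65, 13.7], [287.96, 14.58], [287.4, 15.4], [287.3, 15.4], [287.2, 15.48], [287.05, 15.29], [286.84, 15.57], [286.77, 15.29]]
166 2.31 168 2.38 170 2.43 172 1.86 174 1.42 176 1.43 178 1.45 180 1.42 182 1.33 184 1.38 
[[288.67, 4.66], [288.85, 4.31], [288.91, 4.19], [289.04, 3.92], [289.16, 3.69], [284.94, 12.11], [283.37, 9.59], [283.13, 9.83], [283.03, 9.89], [282.92, 9.48], [282.87, 8.71]]
[[282.80900359 216.30699057]
 [282.92593952 214.26055824]
 [283.04413211 212.19213372]
 [283.16360172 210.10136058]]
[[237.54, 2.93], [238.08, 1.83], [233.32, 11.37], [233.31, 11.38], [232.29, 9.3], [232.45, 9.32], [232.66, 9.69], [232.87, 9.86], [232.94, 9.68], [232.76, 9.56], [232.66, 9.16]]
[[232.62734002 204.58488669]
 [232.47910151 202.51799109]
 [232.32930198 200.42933001]
 [232.17791663 198.31855784]]
```

```bash
python3 -c "
from go import *
go([.5148,.0905,.138],-10.65)"
```

```text
t 6.05 tcp [0.511  0.093  0.2358] z [-0. -0. -1.] yaw y -10.7 q [ 0.05  0.03  0.09  1.63 -0.    1.81] gap 0.0435 grip 40.842042434960604 F [-0.6 -1.1 -0.7]
shift/150mm [-0.011  0.028  0.652]
turn tool z (units) -0.0002 deg 0.0
```

Call:
{"api": "carry_out", "payload": {
  "plan": [
    [-1,-0.011,0.028,0.2,0,0,0],
    [-1,-0.011,0.028,0.4,0,0,0],
    [-1,-0.011,0.028,0.55,0,0,0],
    [-1,-0.011,0.028,0.63,0,0,0],
    [-1,-0.011,0.028,0.63,0,0,0],
    [-1,-0.011,0.028,0.63,0,0,0]
  ]
}}

```text
time_s: 6.8
tcp_pos: [0.5155, 0.0913, 0.1426]
tool_rot: [0.769, 0.639, 0.001, 0.001]
force: [-0.0, -0.9, -0.2]
finger_gap: 0.0435
grip_force: 40.8
```

```bash
python3 -c "
from go import *
s=snapshot('scene');t=snapshot('top')
go([.5148,.0905,.13],-10.65)
S,T=s['frame'],t['frame']
k=lambda im,u,v,w:cv2.resize(im[v-w:v+w,u-w:u+w],(380,380),interpolation=cv2.INTER_CUBIC)
save('p3.png',np.hstack([k(S,283,205,30),k(T,219,198,30)]))"
```

```text
t 6.9 tcp [0.5157 0.0914 0.1428] z [ 0.003  0.    -1.   ] yaw y -10.6 q [ 0.05  0.04 -0.08  1.44 -0.    1.8 ] gap 0.0437 grip 40.83569618873298 F [ 0.   0.4 -1. ]
shift/150mm [-0.007 -0.005  0.085]
turn tool z (units) 0.0003 deg -0.0
```

View pics/p3.png

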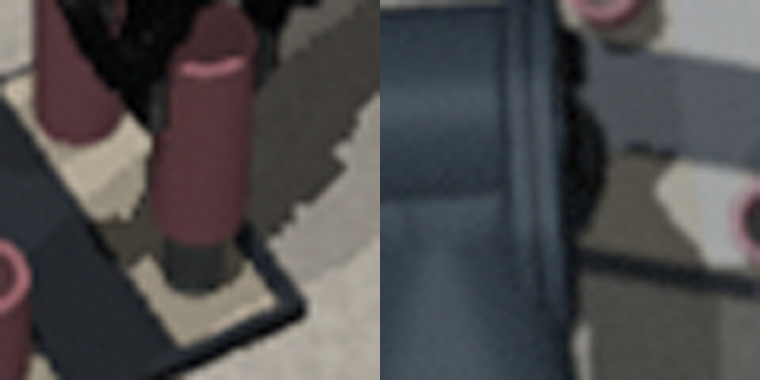

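Scene view: the tube (crop x≈201, bottom edge y≈245) is in line with the spigot (x≈200, y≈270). I check the depth direction from the bottom edge.

```bash
python3 -c "
from h import *
s=snapshot('scene')
for r in(0,.003,-.003): print(proj(s,[[.5157+(.022+r)*.63,.0914+(.022+r)*.78,.0695]]))
im=s['frame']; L=cv2.cvtColor(im,cv2.COLOR_RGB2LAB); print(L[204:226,284:286,1].mean(1), L[204:226,284:286,0].mean(1))
print(onz(s,284.6,213.9,.0695)-np.array([.022*.63,.022*.78,0]))
"
```

```text
[[282.8284381  212.44962045]]
[[282.86672596 213.29773393]]
[[282.79025781 211.60388967]]
[141.5 141.5 141.  141.5 142.  141.5 141.5 141.  142.  137.  130.  127.
 127.  127.  127.  127.5 126.5 127.5 128.  128.5 128.  128.5] [ 67.   67.5  67.5  66.   65.   67.   66.   66.   68.   59.5  45.5  44.
  44.5  44.   43.5  41.   42.5  85.5 135.  151.  149.  149.5]
[0.51519724 0.09845261 0.0695    ]
```

Call:
{"api": "carry_out", "payload": {
  "plan": [
    [-1,-0.022,-0.009,0.0,0,0,0],
    [-1,-0.022,-0.009,0.05,0,0,0],
    [-1,-0.022,-0.009,0.08,0,0,0],
    [-1,-0.022,-0.009,0.11,0,0,0],
    [-1,-0.022,-0.009,0.14,0,0,0],
    [-1,-0.022,-0.009,0.16,0,0,0],
    [-1,-0.022,-0.009,0.16,0,0,0]
  ]
}}

```text
time_s: 7.82
tcp_pos: [0.5128, 0.0884, 0.117]
tool_rot: [0.769, 0.639, -0.0, -0.0]
force: [0.4, 0.8, -1.2]
finger_gap: 0.0437
grip_force: 40.8
```

Call:
{"api": "carry_out", "payload": {
  "plan": [
    [-1,0,0,0.03,0,0,0],
    [-1,0,0,0.06,0,0,0],
    [-1,0,0,0.09,0,0,0],
    [-1,0,0,0.12,0,0,0],
    [-1,0,0,0.14,0,0,0],
    [-1,0,0,0.16,0,0,0],
    [-1,0,0,0.16,0,0,0]
  ]
}}

```text
time_s: 8.7
tcp_pos: [0.5127, 0.0884, 0.093]
tool_rot: [0.769, 0.639, -0.0, -0.0]
force: [0.2, 0.2, -1.4]
finger_gap: 0.0437
grip_force: 40.7
```

Call:
{"api": "carry_out", "payload": {
  "plan": [
    [-1,0,0,0.01,0,0,0],
    [-1,0,0,0.02,0,0,0],
    [-1,0,0,0.03,0,0,0],
    [-1,0,0,0.03,0,0,0]
  ]
}}

```text
time_s: 9.2
tcp_pos: [0.5128, 0.0884, 0.0894]
tool_rot: [0.769, 0.639, 0.0, 0.0]
force: [-0.2, 0.1, 2.8]
finger_gap: 0.0436
grip_force: 41.1
```

Call:
{"api": "carry_out", "payload": {
  "plan": [
    [-1,0,0,0.007,0,0,0],
    [-1,0,0,0.014,0,0,0],
    [-1,0,0,0.014,0,0,0]
  ]
}}

```text
time_s: 9.57
tcp_pos: [0.5129, 0.0886, 0.0893]
tool_rot: [0.769, 0.639, 0.001, 0.0]
force: [-4.2, 0.5, 11.2]
finger_gap: 0.0438
grip_force: 42.0
```

```bash
python3 -c "
from go import *
go([.5128,.0884,.0885],-10.65)"
```

```text
t 9.57 tcp [0.5129 0.0886 0.0893] z [ 0.001  0.    -1.   ] yaw y -10.6 q [ 0.04  0.05 -0.18  1.34  0.    1.8 ] gap 0.0438 grip 42.01641445979476 F [-4.2  0.5 11.2]
shift/150mm [-0.001 -0.001  0.005]
turn tool z (units) 0.0003 deg -0.1
```

Call:
{"api": "carry_out", "payload": {
  "plan": [
    [0.6,0,0,-0.01,0,0,0],
    [0.6,0,0,-0.01,0,0,0],
    [0.6,0,0,-0.01,0,0,0],
    [0.6,0,0,-0.01,0,0,0],
    [0.6,0,0,-0.15,0,0,0],
    [0.6,0,0,-0.4,0,0,0],
    [0.6,0,0,-0.75,0,0,0],
    [0.6,0,0,-0.95,0,0,0],
    [0.6,0,0,-0.95,0,0,0]
  ]
}}

```text
time_s: 10.7
tcp_pos: [0.5147, 0.0885, 0.2325]
tool_rot: [0.769, 0.639, 0.003, 0.002]
force: [0.5, -0.6, 0.2]
finger_gap: 0.0685
grip_force: 0.0
```

```bash
python3 -c "
from go import *
go([.6072,.3093,.2],-10.65)"
```

```text
t 10.7 tcp [0.5147 0.0885 0.2325] z [ 0.007  0.    -1.   ] yaw y -10.6 q [0.04 0.03 0.09 1.62 0.   1.8 ] gap 0.0685 grip 0.0 F [ 0.5 -0.6  0.2]
shift/150mm [1.56  0.334 0.221]
turn tool z (units) 0.0003 deg -0.0
```

Call:
{"api": "carry_out", "payload": {
  "plan": [
    [1,0.35,0.08,0,0,0,0],
    [1,0.7,0.16,0,0,0,0],
    [1,1,0.22,0,0,0,0]
  ]
}}

```text
time_s: 11.08
tcp_pos: [0.5726, 0.2311, 0.2267]
tool_rot: [0.769, 0.639, -0.001, -0.001]
force: [-0.0, 0.8, 0.1]
finger_gap: 0.0854
grip_force: 0.0
```

Call:
{"api": "carry_out", "payload": {
  "plan": [
    [1,0.3,0.06,0.1,0,0,0],
    [1,0.56,0.114,0.2,0,0,0],
    [1,0.56,0.114,0.2,0,0,0],
    [1,0.56,0.114,0.2,0,0,0]
  ]
}}

```text
time_s: 11.58
tcp_pos: [0.6043, 0.3085, 0.1976]
tool_rot: [0.769, 0.639, -0.002, -0.0]
force: [-0.1, -0.5, 0.5]
finger_gap: 0.0855
grip_force: 0.0
```

```bash
python3 - <<'E'
from go import *
from m import blobs
a,b=snapshot('scene'),snapshot('top')
A,B=blobs(a),blobs(b); print(np.round(A,1).tolist(),np.round(B,1).tolist())
for q in B:
    for p in A:
        P,e=tri(a,p[:2],b,q[:2])
        if e<.008 and .01<P[2]<.1: print(np.round(q[:2],1),np.round(p[:2],1),np.round(P,4),round(e,4))
go([.6072,.3093,.03],-10.65)
k=lambda im,u,v,w:cv2.resize(im[v-w:v+w,u-w:u+w],(380,380),interpolation=cv2.INTER_CUBIC)
save('p4.png',np.hstack([k(a['frame'],290,235,60),k(b['frame'],195,180,60)]))
E
```

```text
[[310.2, 282.5, 386.8], [402.8, 243.5, 535.7], [346.5, 237.4, 396.3], [249.6, 224.5, 350.2], [284.1, 203.7, 512.3], [265.0, 178.5, 485.2], [77.8, 106.7, 759.3]] [[478.6, 262.7, 555.2], [163.5, 221.1, 158.2], [251.0, 202.7, 134.0], [216.7, 197.3, 148.2], [152.8, 170.3, 153.0], [223.8, 164.4, 132.5]]
[163.5 221.1] [346.5 237.4] [0.4374 0.273  0.0457] 0.0002
[251.  202.7] [265.  178.5] [ 0.4924 -0.0164  0.0783] 0.001
[216.7 197.3] [284.1 203.7] [0.512  0.0936 0.0807] 0.0005
[152.8 170.3] [310.2 282.5] [0.6075 0.3096 0.0373] 0.0009
[223.8 164.4] [249.6 224.5] [0.6214 0.0718 0.0528] 0.0005
t 11.68 tcp [0.605  0.3081 0.1998] z [ 0. -0. -1.] yaw y -10.7 q [ 0.37  0.47  0.54  1.64 -0.    2.13] gap 0.0849 grip 0.0 F [-0.5 -0.6  0. ]
shift/150mm [0.011 0.013 1.132]
turn tool z (units) -0.0001 deg 0.0
```

View pics/p4.png

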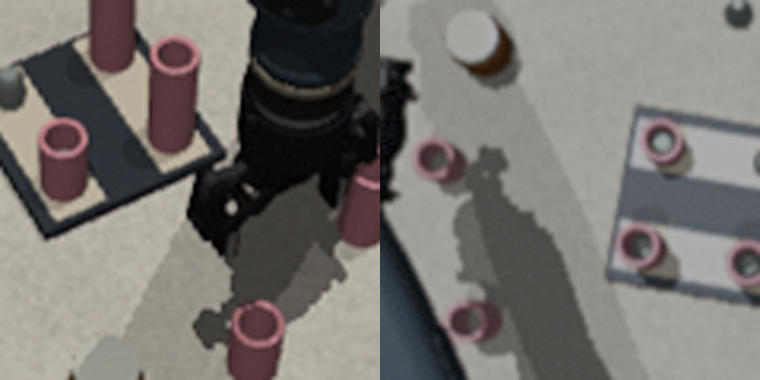

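The tall pillar is seated in near_left at (0.512,0.094), as seen at scene crop (175,95) and top crop (640,245). The hand is now above the short pillar at scene crop (256,345), with the fingers straddling it.

Call:
{"api": "carry_out", "payload": {
  "plan": [
    [1,0.005,0.013,0.3,0,0,0],
    [1,0.005,0.013,0.6,0,0,0],
    [1,0.005,0.013,0.8,0,0,0],
    [1,0.005,0.013,0.8,0,0,0]
  ]
}}

```text
time_s: 12.18
tcp_pos: [0.6049, 0.3075, 0.0766]
tool_rot: [0.77, 0.638, -0.003, -0.001]
force: [-0.3, 0.2, -0.4]
finger_gap: 0.0852
grip_force: 0.0
```

Call:
{"api": "carry_out", "payload": {
  "plan": [
    [1,0,0,0.15,0,0,0],
    [1,0,0,0.3,0,0,0],
    [1,0,0,0.33,0,0,0],
    [-1,0,0,0.33,0,0,0],
    [-1,0,0,0.33,0,0,0],
    [-1,0,0,0.33,0,0,0],
    [-1,0,0,0.33,0,0,0],
    [-1,0,0,0.33,0,0,0],
    [-1,0,0,0.33,0,0,0]
  ]
}}

```text
time_s: 13.3
tcp_pos: [0.6085, 0.3101, 0.032]
tool_rot: [0.769, 0.639, 0.002, 0.001]
force: [0.1, -0.3, 6.4]
finger_gap: 0.0429
grip_force: 41.1
```

Call:
{"api": "carry_out", "payload": {
  "plan": [
    [-1,0,0,-0.1,0,0,0],
    [-1,0,0,-0.35,0,0,0],
    [-1,0,0,-0.65,0,0,0],
    [-1,0,0,-1,0,0,0],
    [-1,0,0,-1,0,0,0]
  ]
}}

```text
time_s: 13.92
tcp_pos: [0.6099, 0.3108, 0.1873]
tool_rot: [0.769, 0.639, 0.006, 0.002]
force: [1.2, -0.3, -0.1]
finger_gap: 0.0431
grip_force: 40.9
```

```bash
python3 -c "
from go import *
go([.601,-.037,.185],-10.65)"
```

```text
t 13.93 tcp [0.6099 0.3108 0.1873] z [ 0.011  0.004 -1.   ] yaw y -10.6 q [0.37 0.46 0.51 1.6  0.   2.13] gap 0.0431 grip 40.88967215269804 F [ 1.2 -0.3 -0.1]
shift/150mm [-2.29   0.368  0.004]
turn tool z (units) 0.0003 deg -0.1
```

Call:
{"api": "carry_out", "payload": {
  "plan": [
    [-1,-0.15,0.02,0,0,0,0],
    [-1,-0.45,0.07,0,0,0,0],
    [-1,-0.75,0.12,0,0,0,0],
    [-1,-1,0.16,0,0,0,0]
  ]
}}

```text
time_s: 14.42
tcp_pos: [0.602, 0.156, 0.1782]
tool_rot: [0.769, 0.639, -0.001, -0.001]
force: [0.1, -0.2, -0.3]
finger_gap: 0.0432
grip_force: 40.9
```

Call:
{"api": "carry_out", "payload": {
  "plan": [
    [-1,-0.3,0.05,0,0,0,0],
    [-1,-0.65,0.1,0,0,0,0],
    [-1,-0.9,0.15,0,0,0,0],
    [-1,-1,0.16,0,0,0,0]
  ]
}}

```text
time_s: 14.92
tcp_pos: [0.5982, 0.0038, 0.1784]
tool_rot: [0.77, 0.638, -0.001, -0.001]
force: [-0.2, 0.0, -0.3]
finger_gap: 0.0435
grip_force: 40.9
```

Call:
{"api": "carry_out", "payload": {
  "plan": [
    [-1,-0.29,0.048,0,0,0,0],
    [-1,-0.29,0.048,0.2,0,0,0],
    [-1,-0.29,0.048,0.4,0,0,0],
    [-1,-0.29,0.048,0.5,0,0,0],
    [-1,-0.29,0.048,0.5,0,0,0],
    [-1,-0.29,0.048,0.5,0,0,0]
  ]
}}

```text
time_s: 15.68
tcp_pos: [0.5989, -0.0379, 0.1059]
tool_rot: [0.769, 0.639, 0.001, 0.001]
force: [-0.9, 0.1, 0.0]
finger_gap: 0.043
grip_force: 40.9
```

```bash
python3 -c "
from go import *
s=snapshot('scene');t=snapshot('top')
go([.6008,-.0365,.1],-10.65)
S,T=s['frame'],t['frame']
k=lambda im,u,v,w:cv2.resize(im[v-w:v+w,u-w:u+w],(380,380),interpolation=cv2.INTER_CUBIC)
save('p5.png',np.hstack([k(S,233,192,30),k(T,257,171,40)]))"
```

```text
t 15.78 tcp [ 0.5993 -0.0382  0.1065] z [ 0.003 -0.    -1.   ] yaw y -10.6 q [-0.18  0.25  0.07  1.39  0.    1.58] gap 0.0435 grip 40.87224846705794 F [-0.   0.1 -0.5]
shift/150mm [0.013 0.007 0.044]
turn tool z (units) 0.0004 deg -0.1
```

View pics/p5.png

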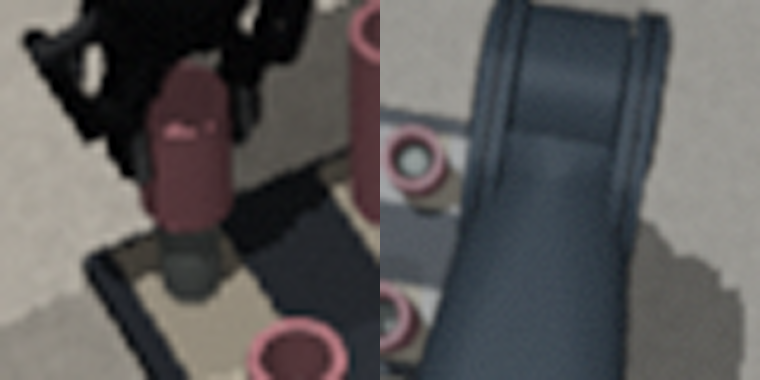

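The short tube (crop x≈189, bottom edge y≈232) is almost in line with the spigot (x≈190, y≈270). I check the depth again from the bottom edge.

```bash
python3 -c "
from h import *
s=snapshot('scene')
L=cv2.cvtColor(s['frame'],cv2.COLOR_RGB2LAB); a=L[190:206,231:235,1].mean(1); print(a)
i=np.where(a<134)[0][0]; v=190+i-1+(a[i-1]-134)/(a[i-1]-a[i]); 
c=-cam(s)[1].T@cam(s)[2]; d=(c-[.6,-.037,0])[:2]; d/=np.linalg.norm(d)
from off import mids
m=mids(s,range(188,197),222,242,'pink');print(m.tolist())
u=np.median(m[:,0])+.4
P=onz(s,u,v,.0745);print(u,v,P[:2]-.022*d, 'target .6008 -.0365; dirs',d)
"
```

```text
[141.   141.5  141.25 141.   141.5  141.5  141.75 142.5  134.75 126.25
 126.5  127.   127.   126.5  126.75 126.75]
[[232.55, 12.24], [232.52, 12.2], [232.53, 12.25], [232.07, 12.9], [231.75, 13.53], [231.75, 13.55], [231.67, 13.33], [231.88, 11.75], [231.79, 10.92]]
232.28 198.08823529411765 [ 0.59881953 -0.03881271] target .6008 -.0365; dirs [0.55891723 0.82922345]
```

Call:
{"api": "carry_out", "payload": {
  "plan": [
    [-1,0.014,0.009,0.04,0,0,0],
    [-1,0.014,0.009,0.08,0,0,0],
    [-1,0.014,0.009,0.11,0,0,0],
    [-1,0.014,0.009,0.14,0,0,0],
    [-1,0.014,0.009,0.165,0,0,0],
    [-1,0.014,0.009,0.19,0,0,0],
    [-1,0.014,0.009,0.21,0,0,0],
    [-1,0.014,0.009,0.21,0,0,0]
  ]
}}

```text
time_s: 16.82
tcp_pos: [0.6002, -0.036, 0.073]
tool_rot: [0.769, 0.639, 0.001, -0.0]
force: [1.3, 1.6, -2.0]
finger_gap: 0.043
grip_force: 40.9
```

Call:
{"api": "carry_out", "payload": {
  "plan": [
    [-1,0,0,0.025,0,0,0],
    [-1,0,0,0.05,0,0,0],
    [-1,0,0,0.075,0,0,0],
    [-1,0,0,0.1,0,0,0],
    [-1,0,0,0.12,0,0,0],
    [-1,0,0,0.14,0,0,0],
    [-1,0,0,0.14,0,0,0]
  ]
}}

```text
time_s: 17.7
tcp_pos: [0.6002, -0.0361, 0.0519]
tool_rot: [0.769, 0.639, 0.0, -0.0]
force: [3.5, 3.7, -1.2]
finger_gap: 0.0432
grip_force: 41.0
```

Call:
{"api": "carry_out", "payload": {
  "plan": [
    [-1,0,0,0.01,0,0,0],
    [-1,0,0,0.02,0,0,0],
    [-1,0,0,0.03,0,0,0],
    [-1,0,0,0.03,0,0,0]
  ]
}}

```text
time_s: 18.2
tcp_pos: [0.6003, -0.0361, 0.0481]
tool_rot: [0.769, 0.639, 0.001, 0.0]
force: [3.3, 3.8, 1.9]
finger_gap: 0.043
grip_force: 41.1
```

Call:
{"api": "carry_out", "payload": {
  "plan": [
    [-1,0,0,0.007,0,0,0],
    [-1,0,0,0.014,0,0,0],
    [-1,0,0,0.014,0,0,0]
  ]
}}

```text
time_s: 18.58
tcp_pos: [0.6003, -0.0361, 0.048]
tool_rot: [0.769, 0.639, 0.001, 0.0]
force: [-0.3, 4.6, 8.8]
finger_gap: 0.0437
grip_force: 41.9
```

Call:
{"api": "carry_out", "payload": {
  "plan": [
    [0.6,0,0,-0.01,0,0,0],
    [0.6,0,0,-0.01,0,0,0],
    [0.6,0,0,-0.01,0,0,0],
    [0.6,0,0,-0.01,0,0,0],
    [0.6,0,0,-0.15,0,0,0],
    [0.6,0,0,-0.4,0,0,0],
    [0.6,0,0,-0.75,0,0,0],
    [0.6,0,0,-1,0,0,0],
    [0.6,0,0,-1,0,0,0]
  ]
}}

```text
time_s: 19.7
tcp_pos: [0.6023, -0.037, 0.2005]
tool_rot: [0.769, 0.639, 0.003, 0.003]
force: [-0.0, -0.2, 0.5]
finger_gap: 0.0686
grip_force: 0.0
```

Call:
{"api": "carry_out", "payload": {
  "plan": [
    [0.6,-0.1,0,-0.2,0,0,0],
    [0.6,-0.4,0,-0.2,0,0,0],
    [0.6,-0.7,0,-0.2,0,0,0],
    [0.6,-1,0,-0.2,0,0,0],
    [0.6,-1,0,-0.2,0,0,0]
  ]
}}

```text
time_s: 20.32
tcp_pos: [0.5708, -0.1868, 0.2233]
tool_rot: [0.771, 0.637, -0.001, -0.001]
force: [0.5, -0.1, -0.3]
finger_gap: 0.0684
grip_force: 0.0
```

Call:
{"api": "carry_out", "payload": {
  "plan": [
    [0.6,-0.4,-0.1,0,0,0,0],
    [0.6,-0.7,-0.2,0,0,0,0],
    [0.6,-1,-0.3,0,0,0,0],
    [0.6,-1,-0.3,0,0,0,0],
    [0.6,-1,-0.3,0,0,0,0]
  ]
}}

```text
time_s: 20.95
tcp_pos: [0.5005, -0.322, 0.2246]
tool_rot: [0.769, 0.639, 0.0, -0.001]
force: [-0.6, 0.2, -1.0]
finger_gap: 0.0687
grip_force: 0.0
```

```bash
python3 - <<'E'
from go import *
from m import blobs
a,b=snapshot('scene'),snapshot('top')
A,B=blobs(a),blobs(b)
for q in B:
    for p in A:
        P,e=tri(a,p[:2],b,q[:2])
        if e<.008 and .01<P[2]<.1: print(np.round(q[:2],1),np.round(p[:2],1),np.round(P,4),round(e,4))
go([.5,-.3,.25])
k=lambda im,u,v,w:cv2.resize(im[v-w:v+w,u-w:u+w],(390,390),interpolation=cv2.INTER_CUBIC)
save('p6.png',np.hstack([k(a['frame'],260,208,45),k(b['frame'],239,185,36)]))
E
```

```text
[163.5 221. ] [346.  236.3] [0.438  0.2716 0.0503] 0.001
[250.9 202.7] [265.  178.3] [ 0.4924 -0.0163  0.0792] 0.0009
[216.6 197.3] [284.1 203.6] [0.5121 0.0937 0.0812] 0.0005
[257.2 170.2] [232.3 197.4] [ 0.6    -0.038   0.0522] 0.0013
[223.7 164.3] [249.6 224.4] [0.6215 0.0719 0.0533] 0.0003
t 21.05 tcp [ 0.501  -0.3215  0.2251] z [-0.001  0.001 -1.   ] yaw y -10.5 q [-0.68  0.23  0.29  1.63  0.    1.07] gap 0.0684 grip 0.0 F [0.1 0.3 0.1]
shift/150mm [ 0.14  -0.033 -0.166]
```

View pics/p6.png

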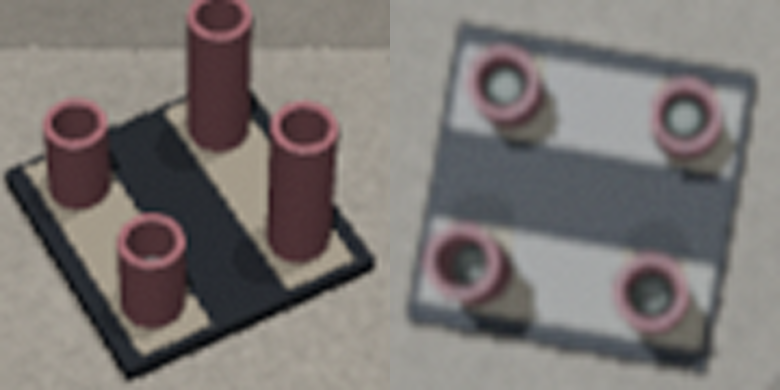

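All four pillars sit upright, with the tall pair on the near stripe (scene crop (220,75) and (303,180)) and the short pair on the far stripe ((77,150) and (152,270)). The spare has not moved.

```bash
python3 -c "
from rig import arm
print(arm.finish_job())"
```

```text
the job is handed in; nothing more can be done
None
```

I handed the job in at about 21 s of the 67 s: the tall pillar is pushed fully down on near_left and the short one on far_right, with the guides and spare where they stood; `finish_job` returned no verdict.

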